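# Drop the depth rod into the bored cylinder

### The arm

A 6-joint arm with a two-finger parallel gripper is mounted at the origin on the work surface. World frame = base frame: x ahead of the robot, y to its left, z up, the work surface at z = 0. Lengths are in m, angles in rad, forces in N, time in s.
With the tool pointing down it reaches from about 0.25 to 0.775 m from the base axis. Payload 4 kg.
Tool frame: the origin (TCP) lies at the centre of the arm's flange, where the gripper is bolted on; the fingertips stand 199 mm ahead of it and the grasp point (between the pads) lies 180 mm ahead of it (robot.tcp_to_tips is the distance from the TCP to the fingertips, in m); z points along the fingers, y is the line along which they close (so a half turn about z gives the same grasp; the last joint's range is limited). The gripper opens to 94 mm and grips with 3 to 60 N. Pads are 16 mm wide; open, the fingers measure 119 mm over their backs; the gripper's body (75 mm by 177 mm) begins 78 mm behind the grasp point.
Start: joints at [-1.399, 0.087, 1.371, -0, 1.684, -0.103], TCP at [0.149, -0.529, 0.405] pointing down, gripper open.
Joint ranges: [-3.1, 3.1], [-0.76, 2.03], [0.27, 2.55], [-1.08, 4.22], [0.17, 2.65], [-2.57, 2.57]. Speed limits (rad/s): [2.79, 2.79, 3.14, 3.14, 3.14, 3.14].

### API

Orientations are given as [roll, pitch, yaw] about the fixed x, y, z axes, in that order (R = Rz(yaw) Ry(pitch) Rx(roll)).
In Python, from bench import telemetry, snapshot, ticket, robot gives the robot as it stands.
- The arm moves only by the tool apply_moves, never from a script. Its argument "moves" is a list that holds one entry, the list of rows, each a list of 5 numbers: the shift along the tool's x, y, z in units of 50 mm (1.0 is 50 mm), then the turn about the tool's z in units of 10 degrees (1.0 is 10 degrees), then the closure, from 0 (fully open) to 1 (shut). A call has 1 to 10 rows; each row is the pose to reach, as a shift and turn from the pose commanded when the call began, along the tool's axes at that moment; what a row does not reach only later rows make up. A row lasts 1/8 s, in which the tool goes at most 62.5 mm and 10.7 degrees, less where a joint would pass 70% of its speed; a pose out of reach is approached as far as the arm can. A call with a gripper value outside its range is refused whole. The fingers move at their own pace and stop on an object; the grip force is fixed at half the most. Time passes only in rows, so rows that repeat a pose let the fingers close. It gives the time, the measured TCP pose, the force, the opening and the grip force at its end, in the units of the state.
- telemetry.get_obs(): the state, without advancing time (a new reading comes with each control period).
- snapshot(name): name is "scene" or "side" or "wrist"; returns a dict with "image" (384x512x3 uint8, red, green, blue), "fovy" (degrees; the focal length in pixels is half the picture's height over the tangent of half this angle, whatever the lens; pixels are square), "cx", "cy" (the principal point, pixels), "D" ([k1, k2, p1, p2, k3] as OpenCV has them; the pictures are not rectified), "R" (3x3) and "t" (3): a world point X has camera coordinates R X + t. Camera axes: x right, y down, z forward; pixel columns grow to the right and rows downward; lengths in m; the calibration is good to about 2 mm. A picture is of the moment at which its call begins. There is no depth.
- ticket.close_job(): hands the job in; it is judged then, once.
The state is a dict: "time": time; "joint_positions": joint angles; "qvel": joint speeds; "joint_torque": joint torques, N m; "tool_pos": TCP position; "ee_rot": TCP orientation; "wrist_force": force on the tool from outside, world axes, zero at the start; "wrist_torque": the same for the moment, N m; "width": finger opening in m; "finger_force": force on a finger pad.
Only numpy, scipy, OpenCV 4.12 (cv2) and the standard library are available. Lean on these libraries where they do the work, as an engineer would, in place of code of your own. Each camera call takes 0.05 s, during which the arm holds its last target. There are 200 camera calls.

### The job

Check the bore of the turned steel part: take the longer of the two steel depth rods out of the wooden rack and put it, foot first, into the hole in the top of the bored cylinder until it rests on the bottom of the hole, then let go. Leave the shorter rod in the rack, and leave both cylinders standing where they are.

Things in the scene. Friction and masses are not known exactly. Their poses are not given: they have to be found in the camera images.
- depth_rod: the longer steel rod, 170 mm: shank 20 mm in diameter with fine dark rings, and a round head 30 mm in diameter on its top 32 mm to grip; 0.28 to 0.56 kg. Origin at the centre of the foot, z up towards the head. Starts upright in a loose hole (26 mm wide, 35 deep) of a fixed pale wooden rack (80 x 200 x 50 mm high), foot 15 mm above the table, top at 185 mm
- short_rod: the shorter steel rod, same form but 120 mm long (top 135 mm above the table), upright in the rack's other hole, 110 mm from the depth rod. Origin at the centre of its foot, z up. Not to be used
- bored_cylinder: turned steel cylinder, 90 mm in diameter and 90 mm high, about 3 kg, standing loose on the table: the one with a round blind hole in the middle of its top, 40 mm wide and 75 mm deep (the hole's floor is 15 mm above the table). Origin at the centre of the underside, z up along the hole's axis
- solid_cylinder: turned steel cylinder of the same outer size (90 mm in diameter, 90 mm high, about 3.6 kg), with a closed flat top and no hole, standing loose on the table. Origin at the centre of the underside, z up
There are look-alikes about, which are no part of the job. Leave any green or turquoise look-alike of the depth_rod alone.

How it is judged:
On the way:
1. the longer rod is lifted clear of the rack, its foot more than 55 mm above the table (height (world z) of depth_rod above 0.055 m), for 0.1 s.
At the end, for the whole second after the job is handed in: The longer rod stands foot down in the bored cylinder's hole, its foot within 8 mm of the hole's floor and within 16 mm of the cylinder's axis, leaning less than 23 degrees, released and at rest; the cylinder stands upright (z of depth_rod in the frame of bored_cylinder below 0.023 m and horizontal distance between depth_rod and bored_cylinder below 0.016 m and angle between depth_rod's own z axis and vertical below 0.4 rad and linear speed of depth_rod below 0.02 m/s and angle between bored_cylinder's own z axis and vertical below 0.1 rad); the robot touches nothing.
It fails at once if the shorter rod is moved more than 30 mm (distance of short_rod from where it was at the start of the episode above 0.03 m).
It fails at once if the bored cylinder is shoved more than 30 mm (distance of bored_cylinder from where it was at the start of the episode above 0.03 m).
It fails at once if the solid cylinder is shoved more than 30 mm (distance of solid_cylinder from where it was at the start of the episode above 0.03 m).
It also fails if it takes over 40 s, if anything falls off the work surface, if the arm or the gripper's body presses on something with over 40 N, if the wrist force passes 120 N, or if a joint passes its speed limit or range.

## Working session

There is one attempt and no reset: what is moved stays moved. The work goes in short steps, Python scripts to look and compute and a tool call to move; the robot and the scene stay as the last step left them, time stands still between calls to the robot, and variables do not carry over. Pictures are saved under pics/ and viewed, at most 10 in all, crops included, and the job is handed in when it is done.

Besides the shell and the picture viewer there is one more tool, called after "Call:" as a command line: name --argument value ..., lists and objects as JSON in quotes. apply_moves: Moves the arm, as the interface text tells. Its arguments: {"type":"object","properties":{"moves":{"type":"array","items":{"type":"array","items":{"type":"array","items":{"type":"number"}}}}},"required":["moves"]}

```bash
mkdir -p pics; cat > h.py <<'E'
import numpy as np, cv2
from bench import telemetry, snapshot, ticket, robot
def K(s):
    f=192/np.tan(np.radians(s["fovy"])/2); return np.array([[f,0,s["cx"]],[0,f,s["cy"]],[0,0,1.]])
def ray(s,u,v):
    p=cv2.undistortPoints(np.array([[[u,v]]],float),K(s),np.array(s["D"],float))[0,0]
    R=np.array(s["R"]); return -R.T@np.array(s["t"]), R.T@np.array([p[0],p[1],1])
def onz(s,u,v,z):
    c,d=ray(s,u,v); return c+d*(z-c[2])/d[2]
def proj(s,X):
    R=np.array(s["R"]); return cv2.projectPoints(np.array(X,float).reshape(-1,1,3),cv2.Rodrigues(R)[0],np.array(s["t"],float),K(s),np.array(s["D"],float))[0][:,0]
def take(n,f):
    s=snapshot(n); np.save('pics/'+f+'.npy',s,allow_pickle=True); cv2.imwrite('pics/'+f+'.png',s["image"][:,:,::-1]); return s
def load(f): return np.load('pics/'+f+'.npy',allow_pickle=True).item()
E
python3 - <<'E'
from h import *
for n in("scene","side","wrist"):
    s=take(n,n+"0"); R=np.array(s["R"]); print(n,-R.T@s["t"],s["fovy"],s["D"])
o=telemetry.get_obs();print(o["tool_pos"],o["ee_rot"],o["time"])
a=np.hstack([load("scene0")["image"],load("side0")["image"]])
E
```

```text
scene [ 0.9217306  -0.06808581  0.67661581] 56.51893878706739 [-0.00331301  0.          0.          0.          0.        ]
side [0.48932323 0.48416588 0.60108996] 55.761906591585074 [-0.1030018  0.         0.         0.         0.       ]
wrist [ 0.21187602 -0.51126908  0.38263243] 71.31923784633949 [-0.053953  0.        0.        0.        0.      ]
[ 0.14922669 -0.52928905  0.40377136] [-3.13990125e+00 -1.43108363e-04  2.74805473e-01] 0.15
```

View pics/scene0.png

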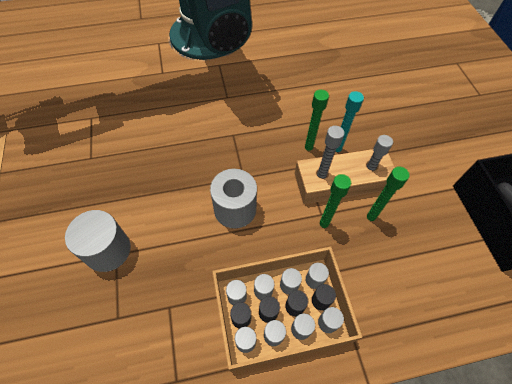

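View pics/side0.png

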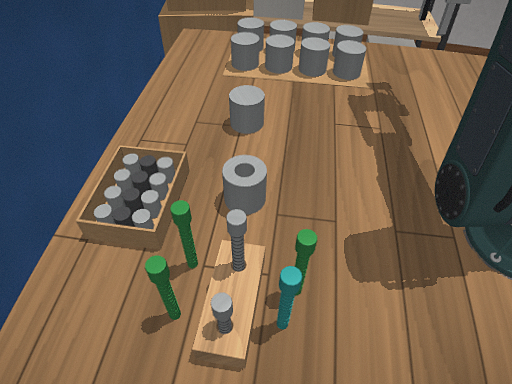

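The scene picture shows the following candidates:
- Long grey rod: head at (336,133) in scene, (237,218) in side. This is the one I want, because it is grey, tall and in the rack.
- Short grey rod: (384,143).
- Green look-alikes: (320,97), (341,183), (399,175).
- Turquoise look-alike: (355,100).
- Bored cylinder: hole at (233,188).
- Solid cylinder: (94,228).

Next I'll measure these points and take a close crop.

```bash
python3 - <<'E'
from h import *
a,b=load("scene0"),load("side0")
def tri(p,q):
    c1,d1=ray(a,*p);c2,d2=ray(b,*q);t=np.linalg.lstsq(np.c_[d1,-d2],c2-c1,rcond=None)[0]
    X,Y=c1+d1*t[0],c2+d2*t[1];return ((X+Y)/2).round(4),np.linalg.norm(X-Y).round(4)
for n,p,q,z in [("long",(336,131),(236.5,216),.185),("short",(385,140.5),(221,299.5),.135),("bore",(234,187.5),(244.5,170),.09),("g1",(341,181),(181,208),.17),("g2",(400,174),(156.5,265),.17),("g3",(320.5,95),(306.5,236),.17),("tq",(355.5,98),(290.5,275),.17)]:
    print(n,onz(a,*p,z).round(4),onz(b,*q,z).round(4),tri(p,q))
A=cv2.resize(a["image"][80:240,200:430],None,fx=3,fy=3,interpolation=2)
cv2.imwrite("pics/crop1.png",A[:,:,::-1])
E
```

```text
long [0.5572 0.1676 0.185 ] [0.5568 0.1681 0.185 ] (array([0.5569, 0.1678, 0.1846]), np.float64(0.0))
short [0.5614 0.2762 0.135 ] [0.5609 0.2758 0.135 ] (array([0.5611, 0.276 , 0.1351]), np.float64(0.0007))
bore [ 0.5784 -0.0227  0.09  ] [ 0.5766 -0.0203  0.09  ] (array([ 0.577 , -0.0225,  0.0878]), np.float64(0.0001))
g1 [0.6495 0.1482 0.17  ] [0.646  0.1543 0.17  ] (array([0.6474, 0.1504, 0.1653]), np.float64(0.001))
g2 [0.6568 0.251  0.17  ] [0.6521 0.2561 0.17  ] (array([0.6541, 0.2538, 0.1653]), np.float64(0.0005))
g3 [0.4549 0.1743 0.17  ] [0.4534 0.1776 0.17  ] (array([0.4529, 0.1756, 0.1675]), np.float64(0.0006))
tq [0.476  0.2384 0.17  ] [0.4713 0.2436 0.17  ] (array([0.4714, 0.2412, 0.1652]), np.float64(0.0008))
```

View pics/crop1.png

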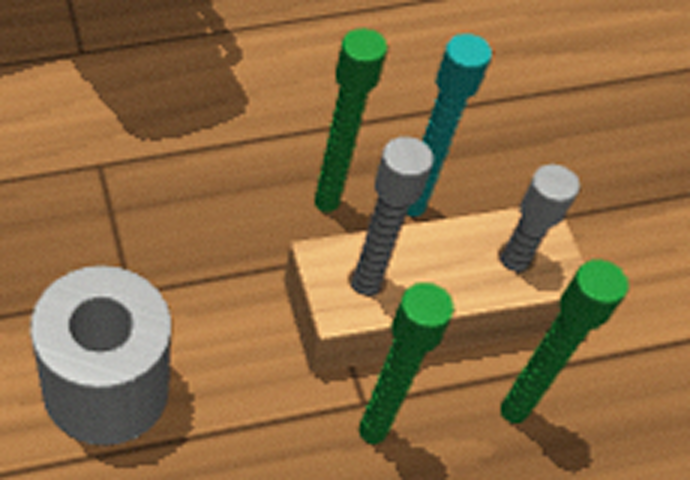

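The crop confirms the choice: the long grey rod in the rack, head centre at about (336,131), with green and turquoise rods around it. The triangulated top is at z = 0.1846, against 0.185 expected. I'll approach at height with yaw going to 0, so the fingers close along y where no look-alike stands.

Call:
apply_moves --moves '[[[0.8,-0.8,-0.2,0.2,0],[1.6,-1.6,-0.4,0.4,0],[2.5,-2.4,-0.4,0.6,0],[3.4,-3.2,-0.4,0.8,0],[4.3,-4.1,-0.4,1.0,0],[5.2,-5.0,-0.4,1.2,0],[6.1,-5.9,-0.4,1.4,0],[7.0,-6.7,-0.4,1.57,0],[7.9,-7.6,-0.4,1.57,0],[8.8,-8.5,-0.4,1.57,0]]]'

```text
time: 1.4
tool_pos: [0.4562, -0.0018, 0.4246]
ee_rot: [3.141, -0.0, 0.001]
wrist_force: [0.8, -0.2, 0.2]
width: 0.0942
finger_force: 0.0
```

Call:
apply_moves --moves '[[[0.4,-0.7,0,0,0],[0.9,-1.5,0,0,0],[1.4,-2.3,0,0,0],[1.8,-3.0,0,0,0],[2.0,-3.37,0,0,0],[2.0,-3.37,0,0,0],[2.0,-3.37,0,0,0]]]'

```text
time: 2.28
tool_pos: [0.5553, 0.1637, 0.4247]
ee_rot: [3.141, 0.0, -0.0]
wrist_force: [0.3, -0.7, -0.7]
width: 0.0939
finger_force: 0.0
```

```bash
python3 - <<'E'
from h import *
take("wrist","w1");o=telemetry.get_obs();print(o["tool_pos"],o["ee_rot"],o["time"],proj(load("w1"),[[.557,.168,.185]]))
E
```

```text
[0.55523014 0.16355359 0.42493196] [ 3.14097928e+00 -4.56771911e-05 -6.49414237e-04] 2.325 [[248.96231378 211.82700808]]
```

View pics/w1.png

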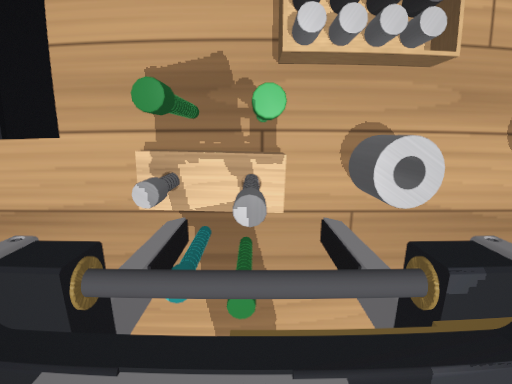

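The wrist view has the long rod's head at (250,210), where it was predicted at (249,212). The short rod is at (147,193) and the hole at (409,172). The way down between the fingers is clear, so I'll descend with a small offset correction and grip.

Call:
apply_moves --moves '[[[0.03,-0.08,0.4,0,0],[0.03,-0.08,0.8,0,0],[0.03,-0.08,1.2,0,0],[0.03,-0.08,1.5,0,0],[0.03,-0.08,1.5,0,0],[0.03,-0.08,1.5,0,0.4],[0.03,-0.08,1.5,0,0.8],[0.03,-0.08,1.5,0,0.9],[0.03,-0.08,1.5,0,0.9],[0.03,-0.08,1.5,0,0.9]]]'

```text
time: 3.58
tool_pos: [0.5571, 0.1688, 0.3497]
ee_rot: [3.142, -0.0, 0.001]
wrist_force: [0.5, -0.1, 0.2]
width: 0.0472
finger_force: 0.0
```

Call:
apply_moves --moves '[[[0,0,0,0,1],[0,0,0,0,1],[0,0,0,0,1],[0,0,0,0,1],[0,0,0,0,1]]]'

```text
time: 4.2
tool_pos: [0.5571, 0.1686, 0.3496]
ee_rot: [3.141, 0.0, 0.001]
wrist_force: [0.6, -0.5, -0.2]
width: 0.0295
finger_force: 30.0
```

Call:
apply_moves --moves '[[[0,0,-0.3,0,1],[0,0,-0.6,0,1],[0,0,-1.0,0,1],[0,0,-1.4,0,1],[0,0,-1.8,0,1],[0,0,-2.1,0,1],[0,0,-2.1,0,1],[0,0,-2.1,0,1]]]'

```text
time: 5.2
tool_pos: [0.5571, 0.1687, 0.4538]
ee_rot: [3.141, 0.001, 0.001]
wrist_force: [0.1, 0.3, -3.8]
width: 0.0299
finger_force: 30.0
```

Call:
apply_moves --moves '[[[0.05,0.4,0,0,1],[0.1,0.9,0,0,1],[0.15,1.5,0,0,1],[0.2,2.1,0,0,1],[0.3,2.7,0,0,1],[0.4,3.2,0,0,1],[0.4,3.6,0,0,1],[0.4,3.8,0,0,1],[0.4,3.8,0,0,1],[0.4,3.8,0,0,1]]]'

```text
time: 6.45
tool_pos: [0.5772, -0.0206, 0.4547]
ee_rot: [-3.141, -0.0, 0.002]
wrist_force: [0.5, -0.0, -3.5]
width: 0.0293
finger_force: 30.0
```

```bash
python3 - <<'E'
from h import *
a=take("scene","s2");b=take("side","d2");o=telemetry.get_obs();print(o["tool_pos"],o["time"])
x,y,z=o["tool_pos"]
for s in(a,b):print(proj(s,[[x,y,z-.335],[.577,-.0215,.09]]).round(1))
f=lambda s,u,v:cv2.resize(s["image"][v:v+130,u:u+130],None,fx=3,fy=3,interpolation=2)
cv2.imwrite("pics/c2.png",np.hstack([f(a,170,110),f(b,180,90)])[:,:,::-1])
E
```

```text
[ 0.5771984  -0.02045901  0.45478485] 6.55
[[234.5 178.5]
 [234.5 186.8]]
[[244.1 159. ]
 [244.4 169.6]]
```

View pics/c2.png

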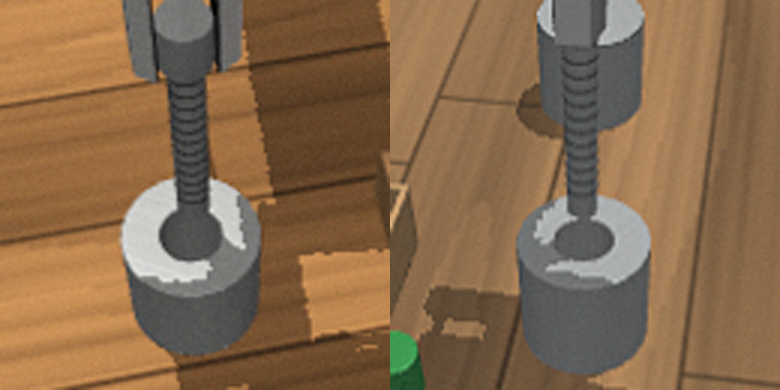

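In both views the foot lines up with the hole: foot near (244,160) above the hole at (244,169) in side, and foot and hole both at u≈234 in scene. I'll lower it now.

Call:
apply_moves --moves '[[[0,0,0.3,0,1],[0,0,0.5,0,1],[0,0,0.7,0,1],[0,0,0.95,0,1],[0,0,1.2,0,1],[0,0,1.45,0,1],[0,0,1.7,0,1],[0,0,1.9,0,1],[0,0,2.02,0,1],[0,0,2.02,0,1]]]'

```text
time: 7.8
tool_pos: [0.5772, -0.0213, 0.3531]
ee_rot: [-3.142, 0.001, 0.001]
wrist_force: [-0.8, -0.8, -5.0]
width: 0.0294
finger_force: 30.0
```

Call:
apply_moves --moves '[[[0,0,0.03,0,1],[0,0,0.05,0,1],[0,0,0.07,0,1],[0,0,0.07,0,1]]]'

```text
time: 8.3
tool_pos: [0.5772, -0.0213, 0.3502]
ee_rot: [3.142, 0.0, 0.001]
wrist_force: [0.2, 0.8, -4.4]
width: 0.0296
finger_force: 30.0
```

Call:
apply_moves --moves '[[[0,0,0.02,0,1],[0,0,0.03,0,1],[0,0,0.03,0,1]]]'

```text
time: 8.68
tool_pos: [0.5773, -0.0213, 0.3496]
ee_rot: [3.141, -0.001, 0.001]
wrist_force: [-0.6, 0.1, 0.3]
width: 0.0296
finger_force: 30.0
```

The rod's weight has gone off the wrist, so it is resting on the hole's floor. I'll release gently.

Call:
apply_moves --moves '[[[0,0,0,0,0.64],[0,0,0,0,0.6],[0,0,0,0,0.5],[0,0,0,0,0.3],[0,0,0,0,0.1],[0,0,0,0,0],[0,0,0,0,0],[0,0,0,0,0]]]'

```text
time: 9.68
tool_pos: [0.5773, -0.0213, 0.3487]
ee_rot: [3.141, -0.0, 0.001]
wrist_force: [0.3, -0.3, -0.0]
width: 0.0926
finger_force: 0.0
```

Call:
apply_moves --moves '[[[0,0,-0.3,0,0],[0,0,-0.6,0,0],[0,0,-1.0,0,0],[0,0,-1.4,0,0],[0,0,-1.8,0,0],[0,0,-2.0,0,0],[0,0,-2.0,0,0],[0,0,-2.0,0,0]]]'

```text
time: 10.68
tool_pos: [0.5772, -0.0213, 0.4479]
ee_rot: [-3.142, 0.001, 0.001]
wrist_force: [0.7, -0.1, -0.8]
width: 0.0937
finger_force: 0.0
```

```bash
python3 - <<'E'
from h import *
a=take("scene","s3");b=take("side","d3");o=telemetry.get_obs();print(o["tool_pos"],o["time"],o["width"],o["wrist_force"])
for s in(a,b):print(proj(s,[[.577,-.0215,.185]]).round(1))
cv2.imwrite("pics/c3.png",np.hstack([cv2.resize(x,None,fx=.78,fy=.78) for x in(a["image"],b["image"])])[:,:,::-1])
E
```

```text
[ 0.57722917 -0.02128791  0.44751787] 10.775 0.09364359020781711 [ 0.9415687   0.39192604 -0.39138469]
[[232.6 157.9]]
[[243.8 132.2]]
```

View pics/c3.png

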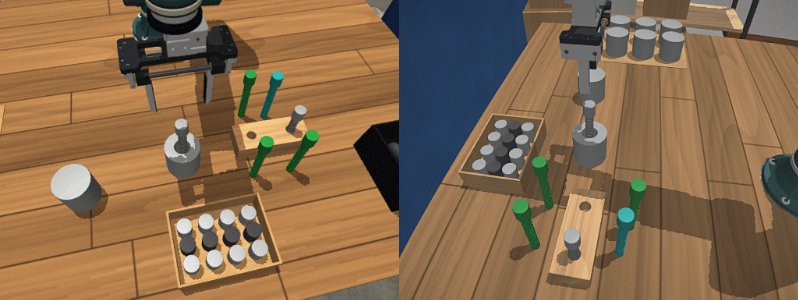

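The picture shows the rod upright in the bore, with its head at about (232,158) in scene pixels as predicted. The gripper is clear, and the short rod and both cylinders are where they were.

```bash
python3 -c "
from bench import ticket; print(ticket.close_job())"
```

```text
the job is handed in; nothing more can be done
None
```

The longer depth rod is standing upright, foot down on the floor of the bored cylinder's hole, released with the gripper clear, and the job is handed in; no verdict was returned.

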